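# Unstack the plaster work into its trays

## Robot

A 6-joint arm with a two-finger parallel gripper is mounted at the origin on the work surface. World frame = base frame: x ahead of the robot, y to its left, z up, the work surface at z = 0. Lengths are in m, angles in rad, forces in N, time in s.
With the tool pointing down it reaches from about 0.275 to 0.75 m from the base axis. Payload 10.2 kg.
Tool frame: the origin (TCP) lies at the centre of the arm's flange, where the gripper is bolted on; the fingertips stand 166 mm ahead of it and the grasp point (between the pads) lies 147 mm ahead of it; z points along the fingers, y is the line along which they close (so a half turn about z gives the same grasp; the last joint's range is limited). The gripper opens to 88 mm and grips with 3 to 60 N. Pads are 18 mm wide; open, the fingers measure 123 mm over their backs; the gripper's body (75 mm by 187 mm) begins 45 mm behind the grasp point.
Start: joints at [-1.564, 0.313, 1.498, -0, 1.331, -0.223], TCP at [0.12, -0.511, 0.405] pointing down, gripper open.
Joint ranges: [-2.94, 2.94], [-0.97, 2.17], [0.19, 2.56], [-1.23, 4.37], [0.02, 3.11], [-2.88, 2.88]. Speed limits (rad/s): [2.39, 2.39, 3.01, 3.14, 3.14, 3.14].

## Interface

Orientations are given as a unit quaternion [x, y, z, w].
In Python, from station import manip gives the robot as it stands. The module is installed in compiled form; this text tells all that it offers.
- The arm moves only by the tool carry_out, never from a script. Its argument "steps" is a list of rows, each a list of 2 entries, a list of its own where there are three numbers: the shift along the tool's x, y, z in mm, then the turn, a rotation vector about the tool's x, y, z in rad. A call has 1 to 20 rows; each row shifts and turns the commanded pose from where the row before left it, along the tool's axes as they then stand; what a row does not reach is not made up. A row lasts 1/8 s, in which the tool goes at most 62.5 mm and 10.7 degrees, less where a joint would pass 70% of its speed; a pose out of reach is approached as far as the arm can. A call with a gripper value outside its range is refused whole. "hand" is the opening, from -1 (shut) to 1 (fully open), set as the call begins (left out, the last holds). The fingers move at their own pace and stop on an object; "force" is the grip in N (left out, the last holds). Time passes only in rows, so rows that do not move let the fingers close. It gives the time, the measured TCP pose, the force, the opening and the grip force at its end, in the units of the state.
- manip.get_obs(): the state, without advancing time (a new reading comes with each control period).
- manip.camera(name): name is "side" or "top"; returns the picture (480x640x3 uint8, red, green, blue); there is no depth.
- manip.camera_info(name): a dict with "fx", "fy", "cx", "cy" (pixels), "k1" (the pictures are not rectified: a ray, as slopes to the right and down, at radius r is drawn at 1 + k1 r^2 times it, then the intrinsics apply), "R" (3x3) and "t" (3): a world point X has camera coordinates R X + t. Camera axes: x right, y down, z forward; pixel columns grow to the right and rows downward; lengths in m; the calibration is good to about 2 mm. A picture is of the moment at which its call begins. camera_info takes no time and is no camera call.
- manip.job_done(): hands the job in; it is judged then, once.
The state is a dict: "clock": time; "joint_positions": joint angles; "qd": joint speeds; "effort": joint torques, N m; "position": TCP position; "orientation": TCP orientation; "ft_force": force on the tool from outside, world axes, zero at the start; "moment": the same for the moment, N m; "gripper_width": opening from 0.0 (shut) to 1.0 (fully open); "grip_force": force on a finger pad.
Only numpy, scipy, OpenCV 4.12 (cv2) and the standard library are available. Lean on these libraries where they do the work, as an engineer would, in place of code of your own. Each camera call takes 0.05 s, during which the arm holds its last target. There are 200 camera calls.

## Task

Four plaster dental pieces stand stacked on the grey slab: a full-arch model, a round disc on it, a tooth-row block, and a single-tooth die on top. Take the stack down one piece at a time from the top and lay each flat on the floor of the blue tray whose recess has its outline (small square for the die, oblong for the tooth row, round for the disc, arch-shaped for the full-arch model). Plaster chips: set each piece down gently, without dropping, throwing or tipping any over.

Things in the scene. Friction and masses are not known exactly. Their poses are not given: they have to be found in the camera images.
- die: Single-tooth plaster die, the smallest piece and the top of the stack: a cube-like foot 18 x 18 x 18 mm with a round tooth crown 15 mm across on it, 28 mm high in all. Origin: centre of its underside; z up, x and y along the foot's sides. 20 g.
- row: Plaster tooth-row block, second from the top: a plain rectangular base 42 mm (x) by 24 mm (y), 13 mm high, with a row of four teeth along x on it (13 to 16 mm wide in y, flat-topped), 22 mm high in all. Origin: centre of its underside; z up. About 35 g.
- disc: Plain round plaster disc, third from the top: 50 mm diameter, 26 mm high. Origin: centre of its underside; z up. About 110 g.
- arch: Full-arch plaster model, bottom of the stack: base 20 mm high, horseshoe of teeth on it to 30 mm. Outline 66 mm long (x -33 to +33), 62 mm wide: straight back at x=-33, parallel flanks at y=-31 and +31 from x=-33 to +3, then a taper to a blunt nose 28 mm wide at x=+33. Grip across the flanks, e.g. at x=-12. Origin: middle of that outline, underside; z up, x to the nose. About 170 g.
- die_tray: The small square tray, 40 x 40 mm outside, recess 34 x 34 mm, for the die. Fixed, blue plastic; floor 3 mm thick, rim 8 mm high and 3 mm thick, about 8 mm room all round its piece. Origin: centre of its underside, on the bench; z up. x, y along its sides.
- row_tray: The oblong tray, 64 mm (x) by 46 mm (y) outside, recess 58 x 40 mm, for the tooth-row block, whose long side must lie along x (either way round). Fixed, blue plastic; floor 3 mm thick, rim 8 mm high and 3 mm thick, about 8 mm room all round its piece. Origin: centre of its underside, on the bench; z up. 
- disc_tray: The round tray, 72 mm outside, recess 66 mm across, for the disc. Fixed, blue plastic; floor 3 mm thick, rim 8 mm high and 3 mm thick, about 8 mm room all round its piece. Origin: centre of its underside, on the bench; z up. 
- arch_tray: The largest tray, shaped like the arch model, 88 mm long (x) by 84 mm wide outside: straight back at -x, nose at +x. The model fits only nose to nose, its x along the tray's x. Fixed, blue plastic; floor 3 mm thick, rim 8 mm high and 3 mm thick, about 8 mm room all round its piece. Origin: centre of its underside, on the bench; z up. 
- slab: Fixed grey slab 100 x 100 x 10 mm on the bench, on which the stack starts. Origin: centre of its underside; its top is 10 mm above the bench. The stack's undersides start 10 (arch), 40 (disc), 66 (row) and 88 mm (die) above the bench.
Things that resemble listed ones, but are neither listed nor needed, are in the scene too. What is shaped like the row_tray but green or red is not meant.

How it is judged:
By the outcome, as a careful person would: the job done as asked, in the order asked, and still so for the second after the job is handed in, with the robot touching nothing.
It also fails if it takes over 112 s, if anything falls off the work surface, if the arm or the gripper's body presses on something with over 40 N, if the wrist force passes 120 N, or if a joint passes its speed limit or range.

## Working session

There is one attempt and no reset: what is moved stays moved. The work goes in short steps, Python scripts to look and compute and a tool call to move; the robot and the scene stay as the last step left them, time stands still between calls to the robot, and variables do not carry over. Pictures are saved under pics/ and viewed, at most 14 in all, crops included, and the job is handed in when it is done.

Besides the shell and the picture viewer there is one more tool, called after "Call:" by a JSON object that holds its "op" and its "data". carry_out: Moves the arm, as the interface text tells. Its arguments: {"type":"object","properties":{"steps":{"type":"array","items":{"type":"array"}},"hand":{"type":"number"},"force":{"type":"number"}},"required":["steps"]}

```bash
mkdir -p pics; python3 - <<'E'
from station import manip
import cv2
for n in("top","side"):
    cv2.imwrite(f"pics/{n}0.png",manip.camera(n)[:,:,::-1]); print(n,manip.camera_info(n))
print(manip.get_obs())
E
```

```text
top {'fx': 478.62580323472685, 'fy': 478.62580323472685, 'cx': 315.9742389132194, 'cy': 235.68568876594264, 'k1': -0.10931677010744527, 'R': array([[ 0.02934163, -0.99894458,  0.03533817],
       [-0.98011783, -0.03569321, -0.1951795 ],
       [ 0.19623484, -0.02890868, -0.98013069]]), 't': array([-0.04968114,  0.59494401,  0.88135039])}
side {'fx': 553.0118849862328, 'fy': 553.0118849862328, 'cx': 317.8518583687147, 'cy': 247.01816019774918, 'k1': -0.01227728028583254, 'R': array([[ 0.83113438, -0.55605573,  0.00420298],
       [-0.41660983, -0.62767575, -0.65761645],
       [ 0.3683095 ,  0.54481664, -0.75334118]]), 't': array([-0.50472219,  0.27605342,  0.80430341])}
{'clock': 0.1, 'joint_positions': array([-1.56437470e+00,  3.13333776e-01,  1.49831552e+00,  2.12330556e-05,
        1.33100146e+00, -2.23412478e-01]), 'qd': array([ 0.00054621, -0.00194865, -0.0027023 , -0.00215648, -0.00090189,
        0.0009506 ]), 'effort': array([ 3.02525499e-03, -4.02815223e+01, -2.52645314e+01,  6.94960146e-02,
        3.41304392e-02, -3.87807802e-05]), 'position': array([ 0.11958662, -0.51116231,  0.40426621]), 'orientation': array([ 9.93404450e-01,  1.14661759e-01,  6.75378884e-05, -5.24823977e-04]), 'ft_force': array([ 0.5175052 , -0.75402996,  0.10113336]), 'moment': array([-0.01789865,  0.01893014, -0.03101296]), 'grip_force': 0.0, 'gripper_width': 0.9995968541272249}
```

View pics/top0.png

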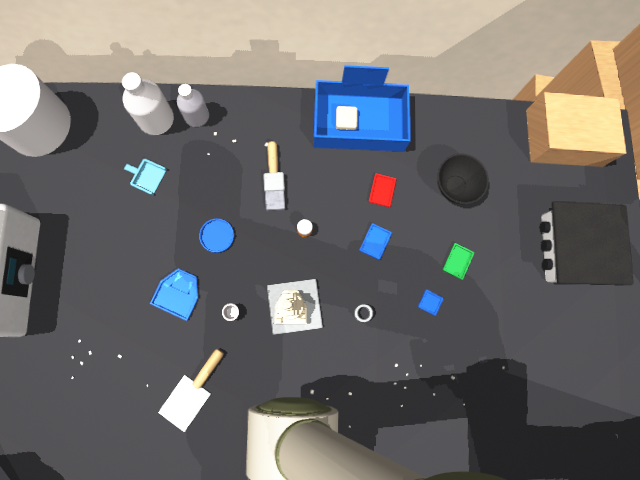

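View pics/side0.png

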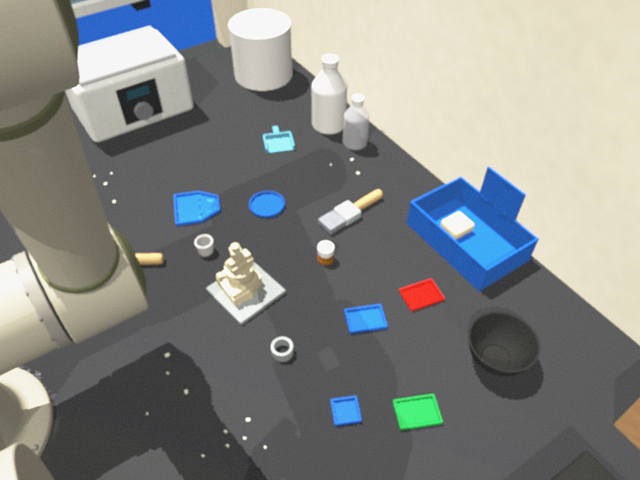

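The top view shows the stack and slab at (296,306), with the die tray at (431,302), row tray at (376,241), disc tray at (216,235) and arch tray at (177,294). In the side view the stack is at (240,275). Next I'll crop in.

```bash
cat > h.py <<'E'
import numpy as np, cv2
from station import manip
I={n:manip.camera_info(n) for n in("top","side")}
def par(n):
    c=I[n]; K=np.array([[c['fx'],0,c['cx']],[0,c['fy'],c['cy']],[0,0,1]]); return c['R'],c['t'],K,np.array([c['k1'],0,0,0,0.])
def proj(n,X):
    R,t,K,d=par(n); return cv2.projectPoints(np.float64(X).reshape(-1,1,3),cv2.Rodrigues(R)[0],t,K,d)[0][:,0]
def back(n,uv,z):
    R,t,K,d=par(n); p=cv2.undistortPoints(np.float64(uv).reshape(-1,1,2),K,d)[:,0]
    r=np.c_[p,np.ones(len(p))]@R; o=-R.T@t
    return (o+r*((z-o[2])/r[:,2])[:,None])[:,:2]
def tri(uvt,uvs):
    A=[];b=[]
    for n,uv in(("top",uvt),("side",uvs)):
        R,t,K,d=par(n); p=cv2.undistortPoints(np.float64(uv).reshape(1,1,2),K,d)[0,0]
        for k in(0,1): A.append(R[k]-p[k]*R[2]); b.append(p[k]*t[2]-t[k])
    return np.linalg.lstsq(np.array(A),np.array(b),rcond=None)[0]
def crop(src,x,y,w,h,s): return cv2.resize(src[y:y+h,x:x+w],None,fx=s,fy=s,interpolation=cv2.INTER_CUBIC)
E
python3 - <<'E'
from h import *
t=cv2.imread("pics/top0.png");s=cv2.imread("pics/side0.png")
a=crop(t,262,272,66,66,6); b=crop(s,200,230,92,98,4);
b=cv2.resize(s[232:325,204:288],(int(396*84/93),396),interpolation=cv2.INTER_CUBIC)
print(a.shape,b.shape,396/93)
cv2.imwrite("pics/c1.png",np.hstack([a,b]))
# blue trays
hsv=cv2.cvtColor(t,cv2.COLOR_BGR2HSV); m=cv2.inRange(hsv,(100,120,50),(125,255,255))
n,l,st,ce=cv2.connectedComponentsWithStats(m)
for i in range(1,n):
    if st[i,4]>100:
        c=max(cv2.findContours((l==i).astype('u1'),0,1)[0],key=cv2.contourArea)[:,0]
        P=back("top",c,.008)*1000; r=cv2.minAreaRect(P.astype('f4'))
        print(ce[i].round(1),st[i,4],np.round(r[0],1),np.round(r[1],1),round(r[2],1))
cv2.imwrite("pics/c2.png",crop(t,145,262,62,62,8))
E
```

```text
(396, 396, 3) (396, 357, 3) 4.258064516129032
[363.  111.2] 6646 [ 903.3 -125.7] [204.9 214.7] 0.1
[216.2 235.2] 973 [600.7 175.5] [72.2 70.6] 3.6
[375.3 241.2] 725 [ 599.7 -155.7] [48.6 66.6] 66.3
[176.8 294.2] 1628 [480.5 245.8] [87.6 90.4] 68.6
[430.3 302.1] 424 [ 476.2 -270.6] [42.7 42.9] 64.7
```

View pics/c1.png

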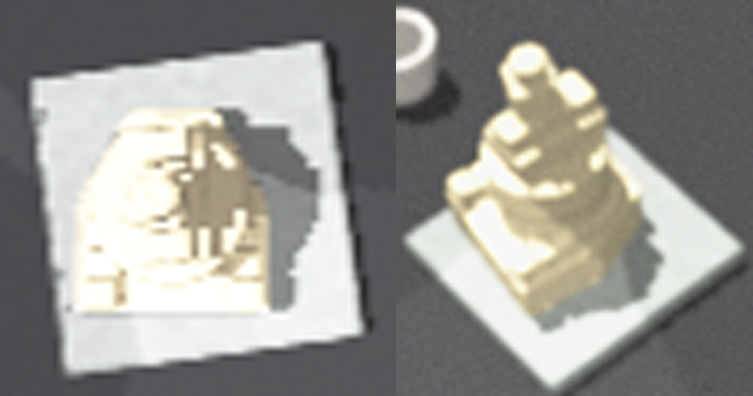

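View pics/c2.png

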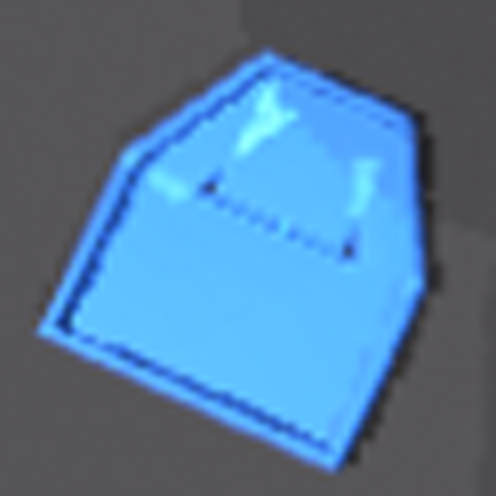

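The stack's arch has its nose up in the image (+x world), and the tray's nose is also up and slightly right. I need a finer look at the stack.

```bash
python3 - <<'E'
from h import *
def avg(n): return np.mean([manip.camera(n)[:,:,::-1].astype(float) for _ in range(4)],0)
t=avg("top");s=avg("side"); np.savez("a0.npz",t=t,s=s)
g=lambda a:np.clip(((a/255)**2.2*255*1.05),0,255).astype('u1')
a=crop(g(t),272,286,38,40,10); b=crop(g(s),214,236,48,72,8)
im=np.zeros((590,790,3),'u1'); im[:400,:380]=a; im[:576,390:774]=b
cv2.imwrite("pics/c3.png",im)
# tray corners
hsv=cv2.cvtColor(t.astype('u1'),cv2.COLOR_BGR2HSV); m=cv2.inRange(hsv,(100,120,50),(125,255,255))
n,l,st,ce=cv2.connectedComponentsWithStats(m)
for i in range(1,n):
    if 300<st[i,4]<3000:
        c=max(cv2.findContours((l==i).astype('u1'),0,1)[0],key=cv2.contourArea)
        k={}; 
        ap=cv2.approxPolyDP(cv2.convexHull(c),2.2,True)[:,0]
        print(ce[i].round(1),np.round(back("top",ap,.008)*1000).tolist())
E
```

```text
[216.2 235.1] [[637.0, 170.0], [625.0, 148.0], [600.0, 138.0], [574.0, 149.0], [565.0, 181.0], [574.0, 201.0], [603.0, 211.0], [629.0, 198.0]]
[375.3 241.2] [[638.0, -148.0], [620.0, -189.0], [562.0, -166.0], [580.0, -122.0]]
[176.8 294.2] [[529.0, 249.0], [516.0, 213.0], [471.0, 203.0], [425.0, 222.0], [455.0, 300.0], [499.0, 286.0]]
[430.3 302.1] [[503.0, -262.0], [485.0, -297.0], [450.0, -280.0], [465.0, -245.0]]
```

View pics/c3.png

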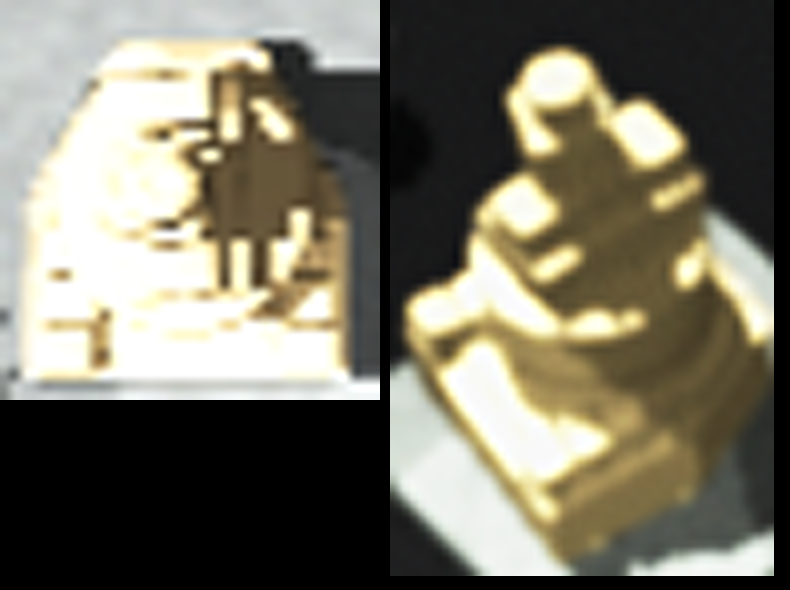

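```bash
cat > w.py <<'E'
from h import *
def T(xy,yaw,P):
    P=np.float64(P); c,s=np.cos(np.radians(yaw)),np.sin(np.radians(yaw))
    return np.c_[P[:,0]*c-P[:,1]*s+xy[0],P[:,0]*s+P[:,1]*c+xy[1],P[:,2]]/1000
rect=lambda a,b:[(a,b),(-a,b),(-a,-b),(a,-b)]
cir=[(np.cos(q),np.sin(q)) for q in np.linspace(0,2*np.pi,40)]
AR=[(-33,-31),(3,-31),(33,-14),(33,14),(3,31),(-33,31)]
def lay(o,z): return [(x,y,z) for x,y in o]
def draw(im,n,x0,y0,s,pts,col):
    p=(proj(n,pts)+.5-[x0,y0])*s; cv2.polylines(im,[np.int32(p*8)],True,col,1,cv2.LINE_AA,3)
E
python3 - <<'E'
from w import *
f=lambda x,y:(214+(x-390)/8-.5,236+y/8-.5)
print(back("side",[f(560,78)],.116)*1000, back("top",[(286.5,304.7)],.116)*1000)
print(back("side",[f(522,206),f(645,135)],.088)*1000)
# arch back bottom corners (z .010) 
print(back("top",[(272+2.2,286+37.7),(272+34.8,286+37.7),(272+11.5,286+4),(272+26.,286+4)],.03)*1000)
print("side", back("side",[f(408,320),f(555,545)],.030)*1000,back("side",[f(560,555)],.010)*1000)
E
```

```text
[[457.49434141  19.17939643]] [[456.78130902  20.74153883]]
[[443.48392465  15.92593581]
 [473.87860136  18.8312411 ]]
[[423.38699466  45.71795099]
 [425.43194926 -18.14920299]
 [490.05557928  30.18260939]
 [491.02215866   1.45462303]]
side [[424.61401774  47.41154568]
 [423.00878724 -23.27494314]] [[427.52907996 -12.42858057]]
```

```bash
cat > ov.py <<'E'
from w import *
def stack(arch,disc,row,die,fn):
    d=np.load("a0.npz"); g=lambda a:np.clip(((a/255)**2.2*255),0,255).astype('u1')
    im=np.zeros((590,790,3),'u1')
    for n,k,x0,y0,w,h,s,ox in(("top","t",272,286,38,40,10,0),("side","s",214,236,48,72,8,390)):
        c=crop(g(d[k]),x0,y0,w,h,s)
        D=lambda pose,o,z,col:draw(c,n,x0,y0,s,T(pose[:2],pose[2],lay(o,z)),col)
        D(arch,AR,10,(0,0,255));D(arch,AR,30,(0,0,255))
        cc=np.array(cir)*25; D((*disc,0),cc,40,(0,200,0));D((*disc,0),cc,66,(0,200,0))
        D(row,rect(21,12),66,(255,0,0));D(row,rect(21,12),79,(255,0,0));D(row,rect(20,7),88,(255,100,0))
        D(die,rect(9,9),88,(255,0,255));D(die,rect(9,9),106,(255,0,255));D(die,np.array(cir)*7.5,116,(255,0,255))
        im[:c.shape[0],ox:ox+c.shape[1]]=c
    cv2.imwrite(fn,im)
E
python3 -c "
from ov import *
stack((457,14.5,2),(458,15),(459,17,5),(457,20,5),'pics/o1.png')"
```

```text
(no output)
```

View pics/o1.png

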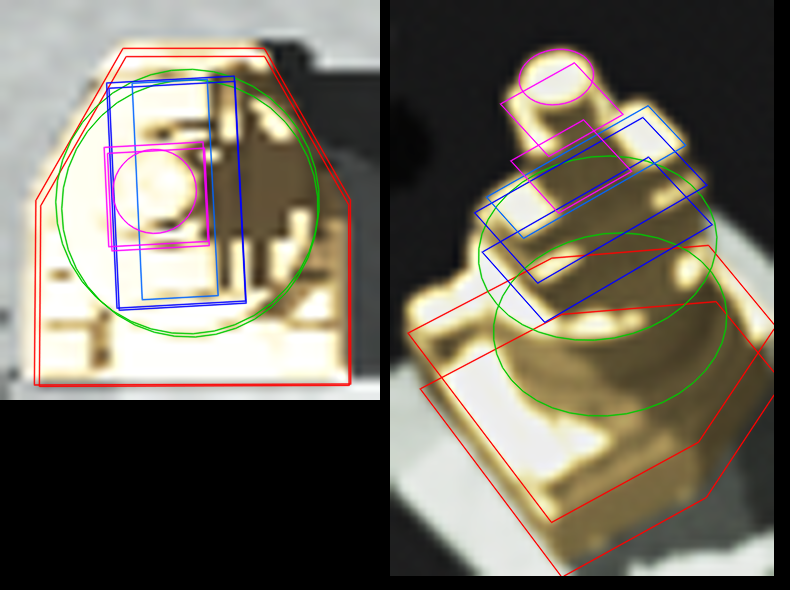

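The overlay fits the arch, disc and row well, with row teeth at (520,205) and (645,135) in the side crop. The die's yaw is unclear, so I'll zoom in with brightened shadows.

```bash
python3 - <<'E'
from w import *
d=np.load("a0.npz")
def vw(k,n,x0,y0,w,h,s,yaws,ga):
    out=[]
    base=crop(np.clip(255*(d[k]/255)**ga,0,255).astype('u1'),x0,y0,w,h,s); out.append(base.copy())
    for yw in yaws:
        c=base.copy()
        for o,z in((rect(9,9),88),(rect(9,9),106),(np.array(cir)*7.5,116)): draw(c,n,x0,y0,s,T((457,19.5),yw,lay(o,z)),(255,0,255))
        out.append(c)
    return np.hstack(out)
a=vw("s","side",225,238,22,24,12,(5,-20),.8); b=vw("t","top",278,296,22,20,12,(5,-20),2)
cv2.imwrite("pics/d1.png",np.vstack([a,b]))
E
```

```text
(no output)
```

View pics/d1.png

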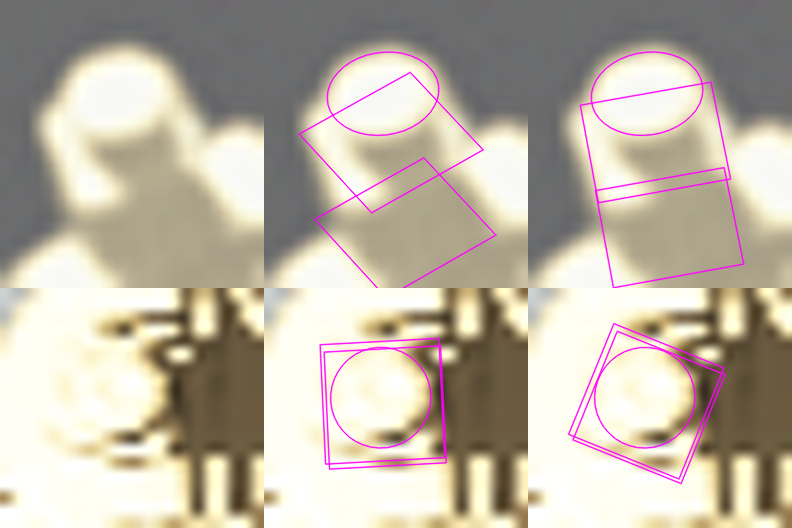

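```bash
cat > m.py <<'E'
from h import *
from scipy.spatial.transform import Rotation as Ro
def st():
    o=manip.get_obs(); R=Ro.from_quat(o['orientation']).as_matrix()
    return o,o['position']*1000,np.degrees(np.arctan2(R[1,0],R[0,0])),R
def go(x,y,tip,psi):
    "needed turn about tool z (rad), then shift in tool axes (mm)"
    o,p,ps,R=st(); q=np.radians(psi); d=np.array([x,y,tip+166])-p
    print("t",round(o['clock'],2),"pos",p.round(1),"psi",round(ps,1),"tilt",R[:2,2].round(4),"w",round(o['gripper_width']*88,1))
    print("turn %.3f shift %.1f %.1f %.1f"%(np.radians((ps-psi+180)%360-180),d[0]*np.cos(q)+d[1]*np.sin(q),d[0]*np.sin(q)-d[1]*np.cos(q),-d[2]))
E
python3 - <<'E'
from m import *
f=lambda x,y:(225+x/12-.5,238+y/12-.5)
P=back("side",[f(42,120),f(78,207),f(205,170)],.106)*1000; print(P.round(1))
for a,b in((0,1),(1,2)): v=P[b]-P[a]; print(np.hypot(*v),np.degrees(np.arctan2(v[1],v[0]))%90)
s=np.load("a0.npz")["s"]
hsv=cv2.cvtColor(s.astype('u1'),cv2.COLOR_BGR2HSV); m=cv2.inRange(hsv,(100,120,50),(125,255,255))
n,l,sta,ce=cv2.connectedComponentsWithStats(m)
for i in range(1,n):
    if 300<sta[i,4]<4000:
        c=max(cv2.findContours((l==i).astype('u1'),0,1)[0],key=cv2.contourArea)
        ap=cv2.approxPolyDP(cv2.convexHull(c),2.2,True)[:,0]; B=back("side",ap,.008)*1000; r=cv2.minAreaRect(B.astype('f4'))
        print(ce[i].round(),B.round().tolist(),np.round(r[0]),np.round(r[1]),round(r[2],1))
go(457,20,150,-12)
E
```

```text
[[449.2  29.3]
 [446.   12.8]
 [463.4   9.1]]
16.867833188763104 78.96426516581775
17.82904179156124 78.09171860945612
[194. 207.] [[528.0, 247.0], [508.0, 205.0], [468.0, 199.0], [422.0, 219.0], [455.0, 302.0], [509.0, 277.0]] [477. 243.] [89. 89.] 65.7
[267. 204.] [[636.0, 171.0], [623.0, 146.0], [597.0, 133.0], [569.0, 148.0], [563.0, 182.0], [574.0, 202.0], [600.0, 213.0], [623.0, 205.0]] [598. 173.] [73. 72.] 24.7
[365. 318.] [[639.0, -149.0], [615.0, -192.0], [560.0, -164.0], [582.0, -121.0]] [ 599. -156.] [49. 64.] 63.5
[345. 410.] [[501.0, -260.0], [484.0, -298.0], [449.0, -282.0], [466.0, -244.0]] [ 475. -271.] [42. 39.] 65.9
t 0.5 pos [ 119.6 -511.2  404.7] psi 13.2 tilt [0. 0.] w 88.1
turn 0.439 shift 219.6 -589.8 88.7
```

Call:
{"op": "carry_out", "data": {"steps": [[[0,0,10],[0,0,0.11]],[[0,0,10],[0,0,0.11]],[[0,0,10],[0,0,0.11]],[[0,0,10],[0,0,0.11]],[[15,-40,0],[0,0,0]],[[15,-40,0],[0,0,0]],[[15,-40,0],[0,0,0]],[[15,-40,0],[0,0,0]],[[15,-40,0],[0,0,0]],[[15,-40,0],[0,0,0]],[[15,-40,0],[0,0,0]],[[15,-40,0],[0,0,0]],[[15,-40,0],[0,0,0]],[[15,-40,0],[0,0,0]],[[15,-40,0],[0,0,0]],[[15,-40,0],[0,0,0]],[[15,-40,0],[0,0,0]],[[15,-40,0],[0,0,0]],[[9.6,-29.8,0],[0,0,0]],[[0,0,0],[0,0,0]]], "hand": 1, "force": 8}}

```text
clock: 3.0
position: [0.4578, 0.021, 0.3646]
orientation: [0.995, -0.104, -0.0, -0.0]
ft_force: [-1.0, -0.2, -0.0]
gripper_width: 1.002
grip_force: 0.0
```

```bash
python3 -c "
from m import *
go(457,20,95.5,-12)
t=manip.camera('top')[:,:,::-1];s=manip.camera('side')[:,:,::-1]
"
```

```text
t 3.0 pos [457.8  21.  364.6] psi -11.9 tilt [-0.0001  0.0001] w 88.1
turn 0.002 shift -0.6 1.2 103.1
```

Call:
{"op": "carry_out", "data": {"steps": [[[-0.6,1.2,20],[0,0,0]],[[0,0,20],[0,0,0]],[[0,0,20],[0,0,0]],[[0,0,20],[0,0,0]],[[0,0,13],[0,0,0]],[[0,0,7],[0,0,0]],[[0,0,3],[0,0,0]],[[0,0,0],[0,0,0]]]}}

```text
clock: 4.1
position: [0.4566, 0.0187, 0.262]
orientation: [0.994, -0.105, 0.0, 0.0]
ft_force: [0.6, 0.2, 0.5]
gripper_width: 1.0
grip_force: 0.0
```

Call:
{"op": "carry_out", "data": {"steps": [[[0,0,0],[0,0,0]],[[0,0,0],[0,0,0]],[[0,0,0],[0,0,0]],[[0,0,0],[0,0,0]],[[0,0,0],[0,0,0]],[[0,0,0],[0,0,0]],[[0,0,0],[0,0,0]],[[0,0,0],[0,0,0]]], "hand": -1, "force": 8}}

```text
clock: 5.1
position: [0.4566, 0.0187, 0.2617]
orientation: [0.994, -0.105, -0.0, -0.0]
ft_force: [0.7, -0.6, -0.2]
gripper_width: 0.208
grip_force: 8.0
```

Call:
{"op": "carry_out", "data": {"steps": [[[0,0,-2],[0,0,0]],[[0,0,-4],[0,0,0]],[[0,0,-8],[0,0,0]],[[0,0,-12],[0,0,0]],[[0,0,-14],[0,0,0]],[[0,0,-8],[0,0,0]],[[0,0,-3],[0,0,0]],[[0,0,0],[0,0,0]]]}}

```text
clock: 6.1
position: [0.4565, 0.0187, 0.3127]
orientation: [0.994, -0.105, -0.0, -0.0]
ft_force: [-0.4, 0.1, -0.4]
gripper_width: 0.202
grip_force: 8.0
```

```bash
python3 -c "
from m import *
go(475.7,-271,30,-25)
t=manip.camera('top')[:,:,::-1];s=manip.camera('side')[:,:,::-1]
a=crop(t,262,272,66,66,6); b=crop(s,190,190,100,132,3); cv2.imwrite('pics/e1.png',np.hstack([a,b]))
"
```

```text
t 6.1 pos [456.5  18.7 312.7] psi -12.0 tilt [-0.  0.] w 17.8
turn 0.226 shift 139.8 254.5 116.7
```

View pics/e1.png

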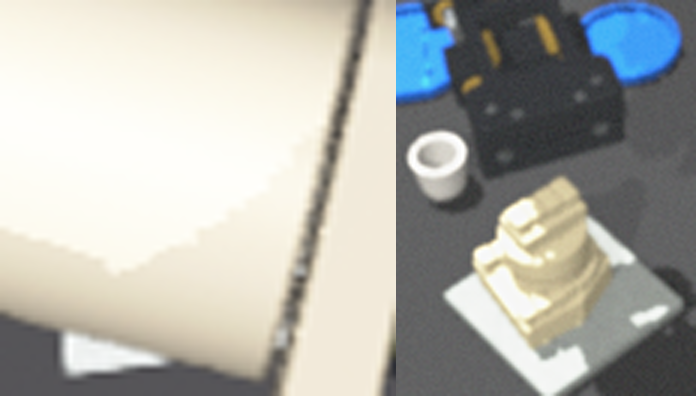

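Call:
{"op": "carry_out", "data": {"steps": [[[0,0,0],[0,0,0.076]],[[0,0,0],[0,0,0.075]],[[0,0,0],[0,0,0.075]],[[5,9.5,0],[0,0,0]],[[10,18,0],[0,0,0]],[[15,27,0],[0,0,0]],[[18,33,0],[0,0,0]],[[18,33,0],[0,0,0]],[[18,33,0],[0,0,0]],[[18,33,0],[0,0,0]],[[15,27,0],[0,0,0]],[[12,22,0],[0,0,0]],[[7.8,14,0],[0,0,0]],[[3,5,10],[0,0,0]],[[0,0,20],[0,0,0]],[[0,0,28],[0,0,0]],[[0,0,28],[0,0,0]],[[0,0,20],[0,0,0]],[[0,0,10],[0,0,0]],[[0,0,0],[0,0,0]]]}}

```text
clock: 8.7
position: [0.4757, -0.2707, 0.1963]
orientation: [0.976, -0.216, -0.0, -0.0]
ft_force: [0.0, 0.2, 0.2]
gripper_width: 0.205
grip_force: 8.0
```

```bash
python3 -c "
from m import *
go(475.7,-271,10.5,-25)
s=manip.camera('side')[:,:,::-1]; cv2.imwrite('pics/e2.png',crop(s,270,310,160,150,4))
"
```

```text
t 8.7 pos [ 475.7 -270.7  196.3] psi -25.0 tilt [-0.0008  0.0008] w 18.1
turn 0.001 shift 0.1 0.3 19.8
```

View pics/e2.png

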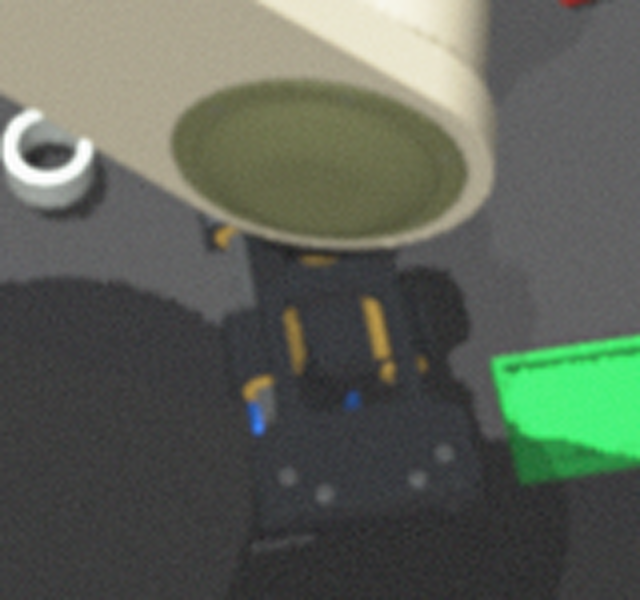

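Call:
{"op": "carry_out", "data": {"steps": [[[0,0,8],[0,0,0]],[[0,0,5],[0,0,0]],[[0,0,3],[0,0,0]],[[0,0,1.5],[0,0,0]],[[0,0,1],[0,0,0]],[[0,0,0.5],[0,0,0]],[[0,0,0.3],[0,0,0]],[[0,0,0],[0,0,0]],[[0,0,0],[0,0,0]]]}}

```text
clock: 9.88
position: [0.4758, -0.271, 0.1775]
orientation: [0.976, -0.216, 0.0, 0.0]
ft_force: [-0.6, 0.1, -0.4]
gripper_width: 0.2
grip_force: 8.0
```

Call:
{"op": "carry_out", "data": {"steps": [[[0,0,0.4],[0,0,0]],[[0,0,0.3],[0,0,0]],[[0,0,0],[0,0,0]],[[0,0,0],[0,0,0]]]}}

```text
clock: 10.38
position: [0.4758, -0.271, 0.1767]
orientation: [0.976, -0.216, 0.0, 0.0]
ft_force: [0.1, -0.2, 0.5]
gripper_width: 0.209
grip_force: 8.0
```

```bash
python3 -c "
from m import *
go(475.7,-271,10.5,-25); print(st()[0]['ft_force'])
"
```

```text
t 10.38 pos [ 475.8 -271.   176.7] psi -25.0 tilt [ 0. -0.] w 18.4
turn 0.000 shift -0.1 -0.0 0.2
[ 0.09168673 -0.22044175  0.53902007]
```

Call:
{"op": "carry_out", "data": {"steps": [[[0,0,0.3],[0,0,0]],[[0,0,0],[0,0,0]],[[0,0,0],[0,0,0]]]}}

```text
clock: 10.75
position: [0.4758, -0.271, 0.1767]
orientation: [0.976, -0.216, 0.0, 0.0]
ft_force: [-1.1, 0.4, 5.6]
gripper_width: 0.203
grip_force: 8.0
```

Call:
{"op": "carry_out", "data": {"steps": [[[0,0,0],[0,0,0]],[[0,0,0],[0,0,0]],[[0,0,0],[0,0,0]],[[0,0,0],[0,0,0]],[[0,0,-5],[0,0,0]],[[0,0,-15],[0,0,0]],[[0,0,-25],[0,0,0]],[[0,0,-35],[0,0,0]],[[0,0,-35],[0,0,0]],[[0,0,-25],[0,0,0]],[[0,0,-10],[0,0,0]],[[0,0,0],[0,0,0]]], "hand": 0.2}}

```text
clock: 12.25
position: [0.4757, -0.2709, 0.3268]
orientation: [0.976, -0.216, 0.0, 0.0]
ft_force: [-0.0, -0.1, -0.4]
gripper_width: 0.597
grip_force: 0.0
```

```bash
python3 -c "
from m import *
go(459,17.5,73,5)
s=manip.camera('side')[:,:,::-1]; t=manip.camera('top')[:,:,::-1];cv2.imwrite('pics/e3.png',np.hstack([crop(s,310,370,100,100,4),crop(t,400,270,60,60,6)[:400,:360].repeat(1,0) if 0 else cv2.resize(t[270:330,400:460],(400,400))]))
"
```

```text
t 12.25 pos [ 475.7 -270.9  326.8] psi -25.0 tilt [ 0.0006 -0.0005] w 52.6
turn -0.523 shift 8.5 -288.8 87.8
```

View pics/e3.png

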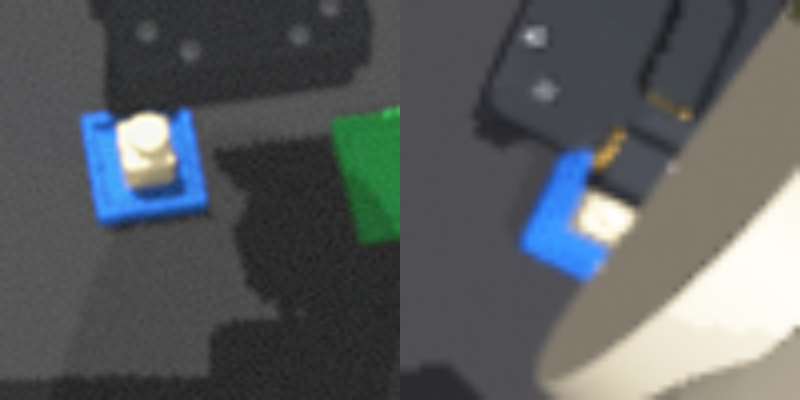

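Call:
{"op": "carry_out", "data": {"steps": [[[0,0,0],[0,0,-0.105]],[[0,0,0],[0,0,-0.105]],[[0,0,0],[0,0,-0.105]],[[0,0,0],[0,0,-0.104]],[[0,0,0],[0,0,-0.104]],[[0.5,-20,0],[0,0,0]],[[1,-40,0],[0,0,0]],[[1,-40,0],[0,0,0]],[[1,-40,0],[0,0,0]],[[1,-40,0],[0,0,0]],[[1,-40,0],[0,0,0]],[[1,-38,0],[0,0,0]],[[2,-20.8,0],[0,0,0]],[[0,-10,10],[0,0,0]],[[0,0,20],[0,0,0]],[[0,0,20],[0,0,0]],[[0,0,15],[0,0,0]],[[0,0,10],[0,0,0]],[[0,0,3],[0,0,0]],[[0,0,0],[0,0,0]]]}}

```text
clock: 14.85
position: [0.4592, 0.0174, 0.2485]
orientation: [0.999, 0.043, 0.0, 0.0]
ft_force: [0.5, 0.0, 1.1]
gripper_width: 0.601
grip_force: 0.0
```

```bash
python3 -c "
from m import *
go(459,17.5,73,5)
s=manip.camera('side')[:,:,::-1]; cv2.imwrite('pics/e4.png',crop(s,190,190,110,140,4))
"
```

```text
t 14.85 pos [459.2  17.4 248.5] psi 5.0 tilt [ 0.0001 -0.    ] w 52.9
turn -0.001 shift -0.2 -0.1 9.5
```

View pics/e4.png

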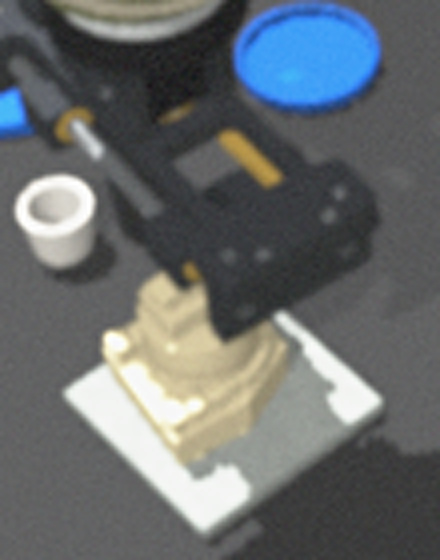

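The fingers straddle the row block. I'll lower 9.5 mm and close.

Call:
{"op": "carry_out", "data": {"steps": [[[0,0,5],[0,0,0]],[[0,0,3],[0,0,0]],[[0,0,1.7],[0,0,0]],[[0,0,0],[0,0,0]]]}}

```text
clock: 15.4
position: [0.4592, 0.0175, 0.2386]
orientation: [0.999, 0.043, -0.0, -0.0]
ft_force: [-0.1, -0.3, 0.7]
gripper_width: 0.601
grip_force: 0.0
```

Call:
{"op": "carry_out", "data": {"steps": [[[0,0,0],[0,0,0]],[[0,0,0],[0,0,0]],[[0,0,0],[0,0,0]],[[0,0,0],[0,0,0]],[[0,0,0],[0,0,0]],[[0,0,0],[0,0,0]]], "hand": -1, "force": 12}}

```text
clock: 16.15
position: [0.4592, 0.0175, 0.2388]
orientation: [0.999, 0.043, 0.0, 0.0]
ft_force: [-0.2, -0.3, 1.4]
gripper_width: 0.272
grip_force: 12.0
```

Call:
{"op": "carry_out", "data": {"steps": [[[0,0,-2],[0,0,0]],[[0,0,-4],[0,0,0]],[[0,0,-8],[0,0,0]],[[0,0,-12],[0,0,0]],[[0,0,-14],[0,0,0]],[[0,0,-8],[0,0,0]],[[0,0,-3],[0,0,0]],[[0,0,0],[0,0,0]]]}}

```text
clock: 17.15
position: [0.4591, 0.0175, 0.2897]
orientation: [0.999, 0.043, 0.0, 0.0]
ft_force: [-0.7, -0.1, -1.0]
gripper_width: 0.269
grip_force: 12.0
```

```bash
python3 -c "
from m import *
go(599.5,-156,25,-24)
s=manip.camera('side')[:,:,::-1]; cv2.imwrite('pics/e5.png',crop(s,190,170,110,150,4))
"
```

```text
t 17.15 pos [459.1  17.5 289.7] psi 5.0 tilt [ 0. -0.] w 23.7
turn 0.506 shift 198.8 101.4 98.7
```

View pics/e5.png

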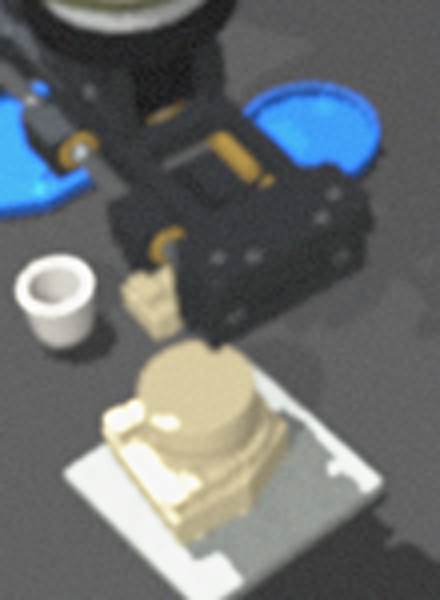

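Call:
{"op": "carry_out", "data": {"steps": [[[0,0,0],[0,0,0.07]],[[0,0,0],[0,0,0.11]],[[0,0,0],[0,0,0.11]],[[0,0,0],[0,0,0.11]],[[0,0,0],[0,0,0.106]],[[8,4,0],[0,0,0]],[[16,8,0],[0,0,0]],[[26,13,0],[0,0,0]],[[34,17.4,0],[0,0,0]],[[34,17.4,0],[0,0,0]],[[30,15,0],[0,0,0]],[[24,12.6,0],[0,0,0]],[[16,8,5],[0,0,0]],[[8,4,12],[0,0,0]],[[2.8,2,20],[0,0,0]],[[0,0,25],[0,0,0]],[[0,0,20],[0,0,0]],[[0,0,12],[0,0,0]],[[0,0,4],[0,0,0]],[[0,0,0],[0,0,0]]]}}

```text
clock: 19.7
position: [0.5996, -0.1561, 0.1919]
orientation: [0.978, -0.208, 0.0, 0.0]
ft_force: [0.3, 0.1, -0.2]
gripper_width: 0.269
grip_force: 12.0
```

```bash
python3 -c "
from m import *
go(599.5,-156,9.7,-24); print(st()[0]['grip_force'])
print('disc',back('side',[(190+195/4-.5,170+385/4-.5)],.066)*1000)
s=manip.camera('side')[:,:,::-1].astype('u1'); cv2.imwrite('pics/e6.png',crop(s,300,230,180,140,4))
"
```

```text
t 19.7 pos [ 599.6 -156.1  191.9] psi -24.0 tilt [ 0.0003 -0.0002] w 23.7
turn -0.000 shift -0.1 -0.0 16.2
11.988903433084488
disc [[456.88380786  17.08722379]]
```

Call:
{"op": "carry_out", "data": {"steps": [[[0,0,7],[0,0,0]],[[0,0,4],[0,0,0]],[[0,0,2.5],[0,0,0]],[[0,0,1.2],[0,0,0]],[[0,0,0.7],[0,0,0]],[[0,0,0.4],[0,0,0]],[[0,0,0.3],[0,0,0]],[[0,0,0],[0,0,0]],[[0,0,0],[0,0,0]]]}}

```text
clock: 20.88
position: [0.5995, -0.1561, 0.1758]
orientation: [0.978, -0.208, 0.0, 0.0]
ft_force: [-0.9, -0.1, 1.8]
gripper_width: 0.268
grip_force: 12.0
```

Call:
{"op": "carry_out", "data": {"steps": [[[0,0,0.2],[0,0,0]],[[0,0,0],[0,0,0]],[[0,0,0],[0,0,0]]]}}

```text
clock: 21.25
position: [0.5995, -0.1561, 0.1758]
orientation: [0.978, -0.208, 0.0, 0.0]
ft_force: [-1.4, 0.8, 6.3]
gripper_width: 0.272
grip_force: 12.0
```

Call:
{"op": "carry_out", "data": {"steps": [[[0,0,0],[0,0,0]],[[0,0,0],[0,0,0]],[[0,0,0],[0,0,0]],[[0,0,0],[0,0,0]],[[0,0,-5],[0,0,0]],[[0,0,-15],[0,0,0]],[[0,0,-25],[0,0,0]],[[0,0,-30],[0,0,0]],[[0,0,-25],[0,0,0]],[[0,0,-10],[0,0,0]],[[0,0,0],[0,0,0]]], "hand": 0.6}}

```text
clock: 22.62
position: [0.5995, -0.156, 0.286]
orientation: [0.978, -0.208, 0.001, 0.0]
ft_force: [-0.0, 0.2, -0.3]
gripper_width: 0.798
grip_force: 0.0
```

```bash
python3 -c "
from m import *
go(457.5,16.5,50,2)
s=manip.camera('side')[:,:,::-1].astype('u1'); np.save('row.npy',s)
c=s[290:345,335:400].astype(int); m=((c[...,2]>110)&(c[...,2]>c[...,0]-5)&(c[...,1]>100)).astype('u1')
n,l,sta,ce=cv2.connectedComponentsWithStats(m); print([(sta[i].tolist(),ce[i].round(1)) for i in range(1,n) if sta[i,4]>20])
i=1+sta[1:,4].argmax(); print(cv2.minAreaRect(np.argwhere(l==i)[:,::-1].astype('f4')))
print('expect', (proj('side',[[.5995,-.156,.003],[.5995,-.156,.025]])-[335,290]).round(1))
"
```

```text
t 22.62 pos [ 599.5 -156.   286. ] psi -24.0 tilt [ 0.001  -0.0004] w 70.2
turn -0.454 shift -135.9 -177.4 70.0
[([18, 17, 27, 19, 405], array([31., 26.]))]
((30.949996948242188, 26.14999771118164), (16.122034072875977, 25.597265243530273), 81.8698959350586)
expect [[30.2 29.1]
 [31.1 21.7]]
```

Call:
{"op": "carry_out", "data": {"steps": [[[0,0,0],[0,0,-0.08]],[[0,0,0],[0,0,-0.1]],[[0,0,0],[0,0,-0.1]],[[0,0,0],[0,0,-0.1]],[[0,0,0],[0,0,-0.074]],[[-12,-16,0],[0,0,0]],[[-24,-31,0],[0,0,0]],[[-28,-37,0],[0,0,0]],[[-28,-37,0],[0,0,0]],[[-24,-31,0],[0,0,0]],[[-14,-18,5],[0,0,0]],[[-5.9,-7.4,15],[0,0,0]],[[0,0,20],[0,0,0]],[[0,0,15],[0,0,0]],[[0,0,10],[0,0,0]],[[0,0,5],[0,0,0]],[[0,0,0],[0,0,0]]]}}

```text
clock: 24.8
position: [0.4575, 0.0165, 0.2153]
orientation: [1.0, 0.017, -0.0, -0.0]
ft_force: [0.1, -0.2, 0.0]
gripper_width: 0.798
grip_force: 0.0
```

Call:
{"op": "carry_out", "data": {"steps": [[[0,0,0],[0,0,0]],[[0,0,0],[0,0,0]],[[0,0,0],[0,0,0]],[[0,0,0],[0,0,0]],[[0,0,0],[0,0,0]],[[0,0,0],[0,0,0]]], "hand": -1, "force": 20}}

```text
clock: 25.55
position: [0.4576, 0.0165, 0.2157]
orientation: [1.0, 0.017, 0.0, 0.0]
ft_force: [-0.0, -0.9, 4.6]
gripper_width: 0.56
grip_force: 20.0
```

Call:
{"op": "carry_out", "data": {"steps": [[[0,0,-1],[0,0,0]],[[0,0,-3],[0,0,0]],[[0,0,-7],[0,0,0]],[[0,0,-12],[0,0,0]],[[0,0,-15],[0,0,0]],[[0,0,-12],[0,0,0]],[[0,0,-7],[0,0,0]],[[0,0,-3],[0,0,0]],[[0,0,0],[0,0,0]]]}}

```text
clock: 26.68
position: [0.4575, 0.0165, 0.2754]
orientation: [1.0, 0.017, -0.0, -0.0]
ft_force: [0.3, 0.3, -0.6]
gripper_width: 0.561
grip_force: 20.0
```

```bash
python3 -c "
from m import *
go(600,175,30,2)
"
```

```text
t 26.68 pos [457.5  16.5 275.4] psi 2.0 tilt [-0.0001  0.0001] w 49.3
turn -0.000 shift 148.0 -153.4 79.4
```

Call:
{"op": "carry_out", "data": {"steps": [[[6,-6,0],[0,0,0]],[[14,-14,0],[0,0,0]],[[20,-21,0],[0,0,0]],[[24,-25,0],[0,0,0]],[[24,-25,0],[0,0,0]],[[24,-25,0],[0,0,0]],[[18,-19,0],[0,0,0]],[[12,-12,0],[0,0,0]],[[6,-6.4,5],[0,0,0]],[[0,0,12],[0,0,0]],[[0,0,18],[0,0,0]],[[0,0,20],[0,0,0]],[[0,0,14],[0,0,0]],[[0,0,7],[0,0,0]],[[0,0,3],[0,0,0]],[[0,0,0],[0,0,0]]]}}

```text
clock: 28.68
position: [0.6002, 0.1749, 0.1967]
orientation: [1.0, 0.017, 0.0, -0.0]
ft_force: [0.2, 0.2, -0.8]
gripper_width: 0.564
grip_force: 20.0
```

```bash
python3 -c "
from m import *
go(600,175,12.5,2)
s=manip.camera('side')[:,:,::-1].astype('u1'); cv2.imwrite('pics/e7.png',crop(s,150,130,180,140,4))
"
```

```text
t 28.68 pos [600.2 174.9 196.7] psi 2.0 tilt [0.0005 0.0001] w 49.6
turn -0.000 shift -0.2 -0.1 18.2
```

Call:
{"op": "carry_out", "data": {"steps": [[[0,0,8],[0,0,0]],[[0,0,4],[0,0,0]],[[0,0,2.5],[0,0,0]],[[0,0,1.2],[0,0,0]],[[0,0,0.8],[0,0,0]],[[0,0,0.5],[0,0,0]],[[0,0,0.4],[0,0,0]],[[0,0,0.3],[0,0,0]],[[0,0,0],[0,0,0]],[[0,0,0],[0,0,0]]]}}

```text
clock: 29.98
position: [0.6001, 0.175, 0.1788]
orientation: [1.0, 0.017, 0.0, -0.0]
ft_force: [-0.2, 0.2, 0.1]
gripper_width: 0.56
grip_force: 20.0
```

Call:
{"op": "carry_out", "data": {"steps": [[[0,0,0.2],[0,0,0]],[[0,0,0.1],[0,0,0]],[[0,0,0],[0,0,0]],[[0,0,0],[0,0,0]]]}}

```text
clock: 30.48
position: [0.6001, 0.1749, 0.1788]
orientation: [1.0, 0.017, 0.0, 0.0]
ft_force: [-3.9, -0.4, 5.3]
gripper_width: 0.56
grip_force: 20.0
```

Call:
{"op": "carry_out", "data": {"steps": [[[0,0,0],[0,0,0]],[[0,0,0],[0,0,0]],[[0,0,0],[0,0,0]],[[0,0,0],[0,0,0]],[[0,0,-5],[0,0,0]],[[0,0,-15],[0,0,0]],[[0,0,-25],[0,0,0]],[[0,0,-25],[0,0,0]],[[0,0,-15],[0,0,0]],[[0,0,0],[0,0,0]]], "hand": 1}}

```text
clock: 31.72
position: [0.6002, 0.175, 0.2647]
orientation: [1.0, 0.017, 0.001, -0.0]
ft_force: [-0.6, 0.2, -0.5]
gripper_width: 0.999
grip_force: 0.0
```

Call:
{"op": "carry_out", "data": {"steps": [[[-14,14,0],[0,0,0]],[[-25,27,0],[0,0,0]],[[-25,27,0],[0,0,0]],[[-20,20,0],[0,0,0]],[[0,0,0],[0,0,0]]]}}

```text
clock: 32.35
position: [0.5185, 0.0832, 0.2629]
orientation: [1.0, 0.017, -0.001, -0.0]
ft_force: [0.1, 0.9, 0.5]
gripper_width: 1.003
grip_force: 0.0
```

```bash
python3 -c "
from m import *
go(445.5,15.2,18,1)
s=manip.camera('side')[:,:,::-1].astype('u1');t=manip.camera('top')[:,:,::-1].astype('u1')
cv2.imwrite('pics/e8.png',np.vstack([np.hstack([crop(s,204,232,90,90,4),crop(t,262,272,66,60,6)[:,:400]])]) if 0 else np.hstack([cv2.resize(s[130:320,160:350],(400,400)),cv2.resize(t[220:330,190:300],(400,400))]))
"
```

```text
t 32.35 pos [518.5  83.2 262.9] psi 1.9 tilt [-0.0018  0.0001] w 88.2
turn 0.016 shift -74.2 66.8 78.9
```

View pics/e8.png

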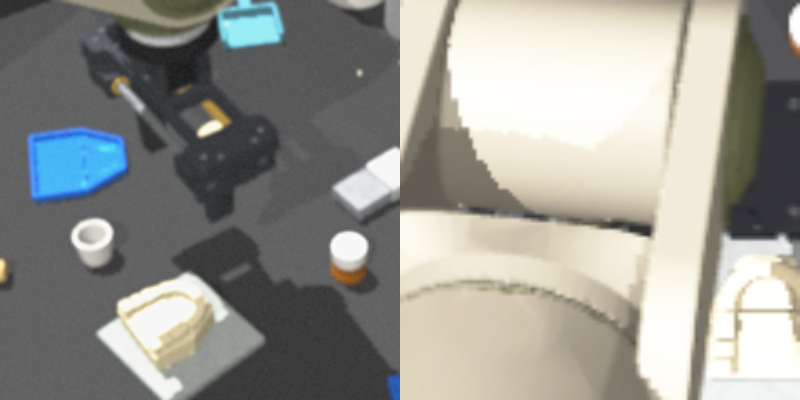

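The arch is alone on the slab and unmoved, and the disc tray is hidden by the gripper. I'll grip across the flanks.

Call:
{"op": "carry_out", "data": {"steps": [[[-10,10,0],[0,0,0.016]],[[-20,19,0],[0,0,0]],[[-20,19,0],[0,0,0]],[[-14,12,0],[0,0,0]],[[-7.2,6.6,0],[0,0,0]],[[0,0,10],[0,0,0]],[[0,0,20],[0,0,0]],[[0,0,20],[0,0,0]],[[0,0,15],[0,0,0]],[[0,0,9],[0,0,0]],[[0,0,3.5],[0,0,0]],[[0,0,1],[0,0,0]],[[0,0,0],[0,0,0]]]}}

```text
clock: 34.08
position: [0.4496, 0.016, 0.1852]
orientation: [1.0, 0.009, 0.0, 0.0]
ft_force: [-1.1, -0.0, -0.3]
gripper_width: 0.997
grip_force: 0.0
```

Call:
{"op": "carry_out", "data": {"steps": [[[0,0,0],[0,0,0]],[[0,0,0],[0,0,0]],[[0,0,0],[0,0,0]],[[0,0,0],[0,0,0]],[[0,0,0],[0,0,0]],[[0,0,0],[0,0,0]]], "hand": -1, "force": 30}}

```text
clock: 34.83
position: [0.4495, 0.0159, 0.185]
orientation: [1.0, 0.009, 0.0, 0.0]
ft_force: [-1.8, -0.9, 3.7]
gripper_width: 0.699
grip_force: 30.0
```

```bash
python3 -c "
from m import *
go(477,246,100,-21)
"
```

```text
t 34.83 pos [449.5  15.9 185. ] psi 1.1 tilt [ 0.0001 -0.0001] w 61.5
turn 0.385 shift -56.7 -224.6 -81.0
```

```bash
python3 - <<'E'
from w import *
from scipy.optimize import minimize
# outline offset by 11 mm
L=np.array(AR,float); n=len(L); O=[]
for i in range(n):
    a,b,c=L[i-1],L[i],L[(i+1)%n]; N=[]
    for p,q in((a,b),(b,c)): v=(q-p)/np.hypot(*(q-p)); nn=np.array([v[1],-v[0]]); N.append(nn)
    O.append(np.linalg.solve(np.array(N),[N[0]@b+11,N[1]@b+11]))
O=np.array(O); print(O.round(1).tolist())
d=np.load("a0.npz"); S=8
def mask(k,x0,y0,w,h):
    hs=cv2.cvtColor(d[k].astype('u1'),cv2.COLOR_BGR2HSV); m=cv2.inRange(hs,(95,100,40),(125,255,255))[y0:y0+h,x0:x0+w]
    c=max(cv2.findContours(cv2.resize(m,None,fx=S,fy=S,interpolation=cv2.INTER_LINEAR)//128*255,0,1)[0],key=cv2.contourArea)
    return cv2.fillConvexPoly(np.zeros((h*S,w*S),'u1'),cv2.convexHull(c),1)
V={"top":("t",140,255,70,75),"side":("s",160,180,70,55)}
M={k:mask(*v) for k,v in V.items()}
def f(p,use=("top","side")):
    r=0
    for k in use:
        _,x0,y0,w,h=V[k]
        P=np.vstack([T(p[:2],p[2],lay(O,z)) for z in(0,8)]); q=np.float32((proj(k,P)+.5-[x0,y0])*S)
        m=cv2.fillConvexPoly(np.zeros((h*S,w*S),'u1'),np.int32(cv2.convexHull(q)),1)
        r+=(m^M[k]).sum()/M[k].sum()
    return r
for u in(("top",),("side",),("top","side")):
    s=np.array([480,245,-21.5]); r=minimize(f,s,args=(u,),method="Nelder-Mead",options=dict(initial_simplex=s+np.array([[0,0,0],[5,0,0],[0,5,0],[0,0,5]]))); print(u,r.x.round(1),round(r.fun,3))
E
```

```text
[[-44.0, -42.0], [5.9, -42.0], [44.0, -20.4], [44.0, 20.4], [5.9, 42.0], [-44.0, 42.0]]
('top',) [480.7 246.5 -22.1] 0.073
('side',) [480.3 249.  -23.3] 0.106
('top', 'side') [479.8 247.1 -22.7] 0.178
```

Call:
{"op": "carry_out", "data": {"steps": [[[0,0,-1],[0,0,0]],[[0,0,-3],[0,0,0]],[[0,0,-7],[0,0,0]],[[0,0,-12],[0,0,0]],[[0,0,-15],[0,0,0]],[[0,0,-15],[0,0,0]],[[0,0,-12],[0,0,0]],[[0,0,-7],[0,0,0]],[[0,0,-3],[0,0,0]],[[0,0,0],[0,0,0]]]}}

```text
clock: 36.08
position: [0.4494, 0.016, 0.2598]
orientation: [1.0, 0.009, -0.0, -0.0]
ft_force: [-0.5, 0.3, -2.0]
gripper_width: 0.697
grip_force: 30.0
```

Call:
{"op": "carry_out", "data": {"steps": [[[0,0,0],[0,0,0.05]],[[0,0,0],[0,0,0.09]],[[0,0,0],[0,0,0.09]],[[0,0,0],[0,0,0.09]],[[0,0,0],[0,0,0.06]],[[0,0,0],[0,0,0.028]],[[-3,-9,0],[0,0,0]],[[-6,-20,0],[0,0,0]],[[-9,-30,0],[0,0,0]],[[-10,-35,0],[0,0,0]],[[-10,-35,0],[0,0,0]],[[-10,-35,0],[0,0,0]],[[-9,-30,0],[0,0,0]],[[-6,-20,0],[0,0,0]],[[-3.6,-11,0],[0,0,0]],[[0,0,10],[0,0,0]],[[0,0,18],[0,0,0]],[[0,0,20],[0,0,0]],[[0,0,12],[0,0,0]],[[0,0,0],[0,0,0]]]}}

```text
clock: 38.58
position: [0.4731, 0.249, 0.1991]
orientation: [0.981, -0.194, -0.001, 0.0]
ft_force: [0.4, -0.0, -1.8]
gripper_width: 0.698
grip_force: 30.0
```

```bash
python3 -c "
from m import *
go(473.2,249.4,12,-22.3)
s=manip.camera('side')[:,:,::-1].astype('u1');t=manip.camera('top')[:,:,::-1].astype('u1')
cv2.imwrite('pics/e9.png',np.hstack([cv2.resize(s[140:260,140:260],(400,400),interpolation=2),cv2.resize(s[130:260,200:330],(390,400),interpolation=2)]))
"
```

```text
t 38.58 pos [473.1 249.  199.1] psi -22.3 tilt [-0.0017 -0.0005] w 61.4
turn -0.000 shift -0.0 -0.4 21.1
```

View pics/e9.png

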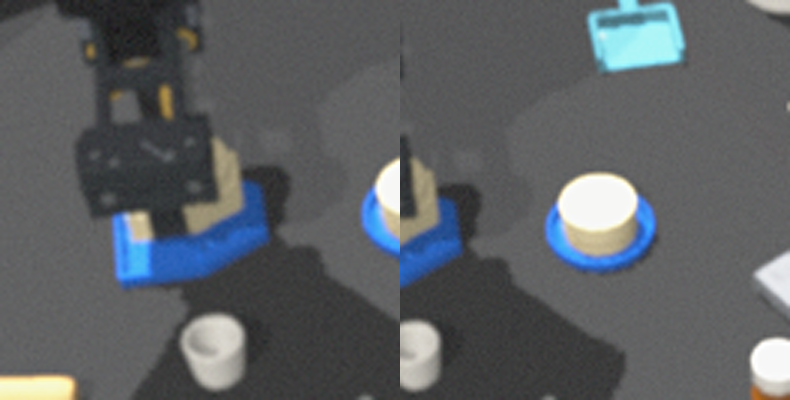

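The disc sits flat in its tray. The arch hovers over its tray, with the back-right bottom corner at about (179,211) and the nose corner at about (212,201). I'll check that numerically.

```bash
python3 -c "
from w import *
P=T((480.2,246.1),-22.3,[(-33,-31,24),(3,-31,24),(33,-14,24),(33,-14,44)]); print(((proj('side',P)+.5-140)*10/3).round())
"
```

```text
[[133. 244.]
 [196. 236.]
 [245. 209.]
 [240. 184.]]
```

Call:
{"op": "carry_out", "data": {"steps": [[[0,-0.4,8],[0,0,0]],[[0,0,5],[0,0,0]],[[0,0,3],[0,0,0]],[[0,0,2],[0,0,0]],[[0,0,1],[0,0,0]],[[0,0,0.6],[0,0,0]],[[0,0,0.4],[0,0,0]],[[0,0,0.3],[0,0,0]],[[0,0,0],[0,0,0]],[[0,0,0],[0,0,0]]]}}

```text
clock: 39.92
position: [0.4733, 0.2498, 0.1797]
orientation: [0.981, -0.193, 0.0, -0.0]
ft_force: [0.5, -0.2, -1.8]
gripper_width: 0.702
grip_force: 30.0
```

Call:
{"op": "carry_out", "data": {"steps": [[[0,0,0.5],[0,0,0]],[[0,0,0.4],[0,0,0]],[[0,0,0.3],[0,0,0]],[[0,0,0.2],[0,0,0]],[[0,0,0],[0,0,0]],[[0,0,0],[0,0,0]]]}}

```text
clock: 40.67
position: [0.4733, 0.2498, 0.1782]
orientation: [0.981, -0.193, 0.0, -0.0]
ft_force: [-0.0, -0.1, -2.6]
gripper_width: 0.698
grip_force: 30.0
```

Call:
{"op": "carry_out", "data": {"steps": [[[0,0,0.2],[0,0,0]],[[0,0,0.2],[0,0,0]],[[0,0,0],[0,0,0]],[[0,0,0],[0,0,0]]]}}

```text
clock: 41.18
position: [0.4733, 0.2498, 0.1781]
orientation: [0.981, -0.193, 0.0, -0.0]
ft_force: [-2.4, -0.4, 4.7]
gripper_width: 0.702
grip_force: 30.0
```

Call:
{"op": "carry_out", "data": {"steps": [[[0,0,0],[0,0,0]],[[0,0,0],[0,0,0]],[[0,0,0],[0,0,0]],[[0,0,0],[0,0,0]],[[0,0,0],[0,0,0]],[[0,0,-4],[0,0,0]],[[0,0,-10],[0,0,0]],[[0,0,-20],[0,0,0]],[[0,0,-30],[0,0,0]],[[0,0,-30],[0,0,0]],[[0,0,-30],[0,0,0]],[[0,0,-30],[0,0,0]],[[0,0,-20],[0,0,0]],[[15,30,0],[0,0,0]],[[15,40,0],[0,0,0]],[[15,40,0],[0,0,0]],[[10,40,0],[0,0,0]],[[5,30,0],[0,0,0]],[[0,0,0],[0,0,0]]], "hand": 1}}

```text
clock: 43.55
position: [0.4603, 0.0593, 0.3526]
orientation: [0.981, -0.195, 0.0, -0.0]
ft_force: [-0.5, 0.0, 0.1]
gripper_width: 1.002
grip_force: 0.0
```

```bash
python3 -c "
from m import *
print(st()[1]); s=manip.camera('side')[:,:,::-1].astype('u1'); t=manip.camera('top')[:,:,::-1].astype('u1')
cv2.imwrite('pics/f.png',np.hstack([s[:,100:460],t[180:,:][:,140:500].repeat(1,0) if 0 else t[:,120:480]]))
# arch: cream pixels near tray vs expected
c=s[150:250,150:240].astype(int); m=((c[...,2]>c[...,0]+8)&(c[...,2]>90)).astype('u1')
n,l,sta,ce=cv2.connectedComponentsWithStats(m); print([(sta[i].tolist(),ce[i].round(1)) for i in range(1,n) if sta[i,4]>50])
from w import *
P=np.vstack([T((480.3,246.5),-22.3,lay(AR,z)) for z in(3,23)]); q=proj('side',P)-150; print(q.min(0).round(1),q.max(0).round(1))
"
```

```text
[460.27319515  59.32097489 352.56572145]
[([68, 8, 7, 15, 71], array([71.1, 15.4])), ([27, 37, 35, 32, 367], array([40.9, 56.6])), ([47, 87, 13, 10, 89], array([52.9, 91.1]))]
[28.4 39.1] [64.4 70.1]
```

View pics/f.png

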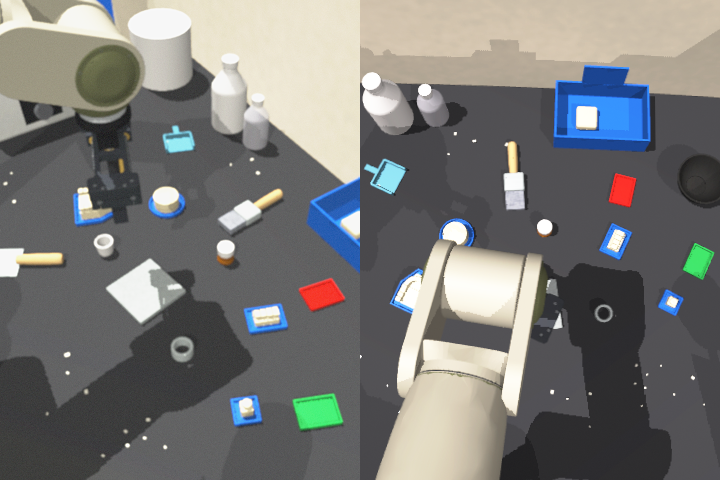

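```bash
python3 -c "
from station import manip
print(manip.job_done())"
```

```text
the job is handed in; nothing more can be done
None
```

All four pieces were taken down from the top one at a time and set gently in their matching blue trays. The last pictures show each in its tray (the arch partly hidden by the arm), the gripper was clear, and the job was handed in at about 44 s; I viewed 15 pictures, one over the limit of 14.

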